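# Tip the face-down etched tiles over in the drying rack

### The arm

A 7-joint arm with a two-finger parallel gripper is mounted at the origin on the work surface. World frame = base frame: x ahead of the robot, y to its left, z up, the work surface at z = 0. Lengths are in m, angles in rad, forces in N, time in s.
With the tool pointing down it reaches from about 0.425 to 0.875 m from the base axis. Payload 4.7 kg.
Tool frame: the origin (TCP) lies on the centre line of the jaws, within the pads' length; the fingertips stand 8 mm ahead of it and the grasp point (between the pads) lies 11 mm behind it; z points along the fingers, y is the line along which they close (so a half turn about z gives the same grasp; the last joint's range is limited). The gripper opens to 85 mm and grips with 20 to 120 N. Pads are 22 mm wide; open, the fingers measure 114 mm over their backs; the gripper's body (76 mm by 85 mm) begins 54 mm behind the grasp point. The pads swing forward as they close: fully open they stand 13 mm farther back than shut.
Start: joints at [-1.248, 0.321, -0.07, 1.45, 0.023, 1.371, -0.057], TCP at [0.198, 0.619, 0.239] pointing down, gripper open.
Joint ranges: [-2.86, 2.86], [-0.3, 2.09], [-1.38, 1.24], [0.06, 2.45], [-1.56, 4.7], [0.09, 2.05], [-2.69, 2.69]. Speed limits (rad/s): [2.57, 2.57, 3.14, 3.14, 3.14, 3.14, 3.14].

### API

Orientations are given as a unit quaternion [x, y, z, w].
In Python, from bench import ctrl gives the robot as it stands. Calls block until the motion is done:
- ctrl.move_to(position, orientation): joint-space move of the TCP to a pose.
- ctrl.move_straight(position, attitude=None, vel=0.15): straight line of the TCP; attitude=None keeps the orientation; vel is the mean speed in m/s.
- ctrl.move_joints(angles): joint-space move.
- ctrl.move_gripper(opening, effort=None): finger opening in m; effort is the grip in N (None keeps the last); returns when the fingers have stopped.
- ctrl.hold(seconds).
- ctrl.ik(position, orientation): joint angles nearest the present ones, or None.
- ctrl.get_state(): the state.
- ctrl.camera(name): name is "scene" or "side" or "wrist"; returns a dict with "frame" (384x512x3 uint8, red, green, blue), "range_z" (384x512 float32, m along the optical axis (not along the pixel's ray), 0 where there is no reading), "vertical_fov" (degrees; the focal length in pixels is half the picture's height over the tangent of half this angle, whatever the lens; pixels are square), "cx", "cy" (the principal point, pixels), "rvec" (rotation vector, rad) and "tvec" (3), from world to camera coordinates, as OpenCV has them. Camera axes: x right, y down, z forward; pixel columns grow to the right and rows downward; lengths in m; the calibration is good to about 2 mm. A picture is of the moment at which its call begins.
A pose or a line that the arm cannot do raises ctrl.Unreachable and nothing moves.
- ctrl.close_job(): hands the job in; it is judged then, once.
The state is a dict: "t": time; "qpos": joint angles; "joint_vel": joint speeds; "joint_efforts": joint torques, N m; "ee_pos": TCP position; "tool_rot": TCP orientation; "ft_force": force on the tool from outside, world axes, zero at the start; "torque": the same for the moment, N m; "opening": finger opening in m; "grip_force": force on a finger pad.
Only numpy, scipy, OpenCV 4.12 (cv2) and the standard library are available. Lean on these libraries where they do the work, as an engineer would, in place of code of your own. Each camera call takes 0.05 s, during which the arm holds its last target. There are 200 camera calls.

### The job

Three etched tiles lean in the tile rack; two of them lean the wrong way, black glazed face down on the rail with the bare terracotta side up. With a fingertip, gently push each of these two by its overhanging upper part so that it tips across the rack and leans on the opposite rail, black face up. Do not pick the tiles up or take them out of the rack, and leave the third tile, the vase, the jar and the brush alone.

Things in the scene. Friction and masses are not known exactly. Their poses are not given: they have to be found in the camera images.
- rack: wooden tile rack fixed to the bench, 150 (x) x 398 (y, its length) mm; origin at the centre of its underside, on the bench. Three tiles stand in it about 115 mm apart along y, in any order, each leaning about 32 degrees from upright on one of its two rails. End posts 70 mm tall at y = +-192 mm.
- channel (a point): middle of the channel that runs along the rack's y axis at x = 0 and holds the tiles' lower edges: 16 mm wide, floor (this point) 10 mm above the bench, walls up to 18 mm. A tile pushed by its top past upright falls onto the other rail by itself.
- rail_far (a point): middle of the black rubber rail, 10 mm thick, along the rack's y at x = +36 mm, centre 60 mm above the bench. A leaning tile's upper 35 mm overhang its rail; its top edge is about 97 mm above the bench and about 50 mm sideways from the channel.
- rail_near (a point): middle of the same kind of rail at the rack's x = -36 mm
- tile_1: loose ceramic tile, 80 wide x 100 tall x 8 mm thick, 105 to 210 g; one face black glaze with a pale spiral, the other bare terracotta. Origin 8.7 mm above the middle of its lower edge. x points out of the black face, y along its width, z up the tile (top edge at 91.3 mm). At the start it leans to the rack's +x side, black face down: to be tipped.
- tile_2: loose ceramic tile, 80 wide x 100 tall x 8 mm thick, 105 to 210 g; one face black glaze with a pale spiral, the other bare terracotta. Origin 8.7 mm above the middle of its lower edge. x points out of the black face, y along its width, z up the tile (top edge at 91.3 mm). At the start it leans to the rack's -x side, black face down: to be tipped.
- tile_3: loose ceramic tile, 80 wide x 100 tall x 8 mm thick, 105 to 210 g; one face black glaze with a pale spiral, the other bare terracotta. Origin 8.7 mm above the middle of its lower edge. x points out of the black face, y along its width, z up the tile (top edge at 91.3 mm). At the start it leans to the rack's -x side, black face up: already right, leave alone.
- tile_3_top (a point): middle of the top edge of tile_3
- vase: small black vase, 68 mm wide, 95 mm tall, loose, beyond the rack; origin at the centre of its underside
- jar: blue colour jar with white cap, 52 mm wide, 70 mm tall, loose, on the robot's side of the rack; origin at the centre of its underside
- brush: paint brush lying on the bench beyond the rack, under 30 mm high, loose; origin under its middle, x axis along it
Mind the look-alikes: they are no part of the job. What is shaped like the tile_2 but purple is not meant.

How it is judged:
By the outcome, as a careful person would: the job done as asked, in the order asked, and still so for the second after the job is handed in, with the robot touching nothing.
It also fails if it takes over 48 s, if anything falls off the work surface, if the arm or the gripper's body presses on something with over 40 N, if the wrist force passes 120 N, or if a joint passes its speed limit or range.

## Working session

There is one attempt and no reset: what is moved stays moved. The work goes in short steps, each a Python script; the robot and the scene stay as the last script left them, time stands still between calls to the robot, and variables do not carry over. Pictures are saved under pics/ and viewed, at most 10 in all, crops included, and the job is handed in when it is done.

```bash
mkdir -p pics; cat > h.py <<'E'
import numpy as np, cv2
from bench import ctrl
def cam(n):
    c=ctrl.camera(n); R=cv2.Rodrigues(np.array(c["rvec"],float))[0]; t=np.array(c["tvec"],float).ravel()
    d=c["range_z"]; f=d.shape[0]/2/np.tan(np.radians(c["vertical_fov"])/2)
    v,u=np.mgrid[:d.shape[0],:d.shape[1]]
    P=np.stack([(u-c["cx"])/f*d,(v-c["cy"])/f*d,d],-1)
    W=(P-t)@R; W[d==0]=np.nan
    return c["frame"],W
E
python3 - <<'E'
from h import *
out=[]
for n in("scene","side"):
    f,W=cam(n); np.savez(f"{n}0.npz",f=f,W=W); cv2.imwrite(f"pics/{n}0.png",cv2.resize(f[:,:,::-1],(800,600)))
    print(n,np.isnan(W[...,0]).mean(),np.nanmin(W,(0,1)),np.nanmax(W,(0,1)))
print(ctrl.get_state())
E
```

```text
scene 0.004094441731770833 [-2.25692787 -2.0420951  -0.76901547] [1.41453106 0.77987587 0.51357145]
side 0.0038706461588541665 [-0.78704366 -0.43181979 -0.77671933] [2.06166675 2.21472207 0.66843892]
{'t': 0.1, 'qpos': array([-1.24787576,  0.32174256, -0.07008963,  1.45154445,  0.02259996,
        1.37077228, -0.05685453]), 'joint_vel': array([ 0.0008741 , -0.00342713,  0.00115707, -0.00050792,  0.00176299,
       -0.00064381,  0.00059991]), 'joint_efforts': array([-2.01221214e-04, -4.94877398e+01, -3.84084955e-01, -3.15209448e+01,
        1.29738677e-02,  7.53277796e-03, -7.74093856e-07]), 'ee_pos': array([0.19746118, 0.61880464, 0.23834127]), 'tool_rot': array([ 1.53758940e-01,  9.88108032e-01, -8.35596760e-04, -8.46170343e-05]), 'ft_force': array([ 0.10701508, -0.02921806, -0.79379422]), 'torque': array([-0.06009524,  0.01077577,  0.02598896]), 'grip_force': 0.0, 'opening': 0.08555680786360519}
```

View pics/scene0.png

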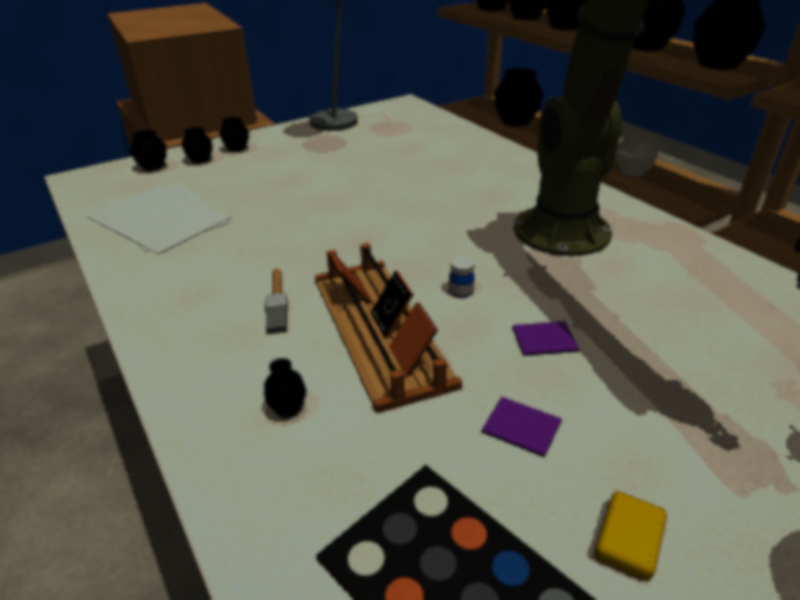

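View pics/side0.png

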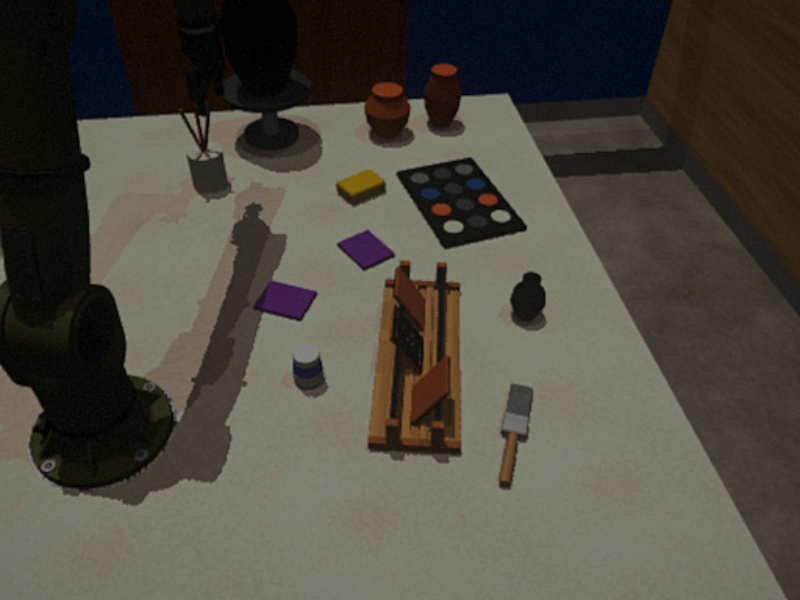

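The scene view shows the rack, with terracotta tiles at about (347,275) and (414,338) and a black tile between them at (392,302). In the side view these are at (431,390), (410,298) and (407,335). The purple flat tiles at scene (546,338) and (522,426) are decoys: they are lying on the bench and are the wrong colour. Next I'll measure the rack and the tiles.

```bash
cat > m.py <<'E'
from h import *
def fuse(data):
    P=[];C=[]
    for f,W in data:
        m=np.isfinite(W[...,0])&(W[...,2]>0.006)&(W[...,2]<0.13)&(abs(W[...,0])<1)&(abs(W[...,1])<1)
        P.append(W[m]);C.append(f[m])
    return np.vstack(P),np.vstack(C).astype(int)
E
python3 - <<'E'
from m import *
D=[(np.load(f"{n}0.npz")["f"],np.load(f"{n}0.npz")["W"]) for n in("scene","side")]
for (f,W),pts in zip(D,[[(392,302),(414,338),(347,275),(462,278),(285,390),(276,305)],[(407,335),(410,298),(431,390),(308,366),(528,300),(516,420)]]):
    for u,v in pts: print((u,v),W[int(v*.64),int(u*.64)].round(3),f[int(v*.64),int(u*.64)])
# connected component in side view of raised points
for f,W in D:
    m=(np.nan_to_num(W[...,2])>0.006)&(np.nan_to_num(W[...,2])<0.13)&(abs(np.nan_to_num(W[...,0],nan=9))<1)&(abs(np.nan_to_num(W[...,1],nan=9))<1)
    n,l,s,c=cv2.connectedComponentsWithStats(m.astype(np.uint8))
    for i in range(1,n):
        if s[i,4]>150:
            p=W[l==i]; r=cv2.minAreaRect(p[:,:2].astype(np.float32)*1000)
            print(s[i],c[i].round(),r,np.percentile(p[:,2],[1,50,99]).round(3))
E
```

```text
(392, 302) [0.521 0.084 0.061] [9 8 6]
(414, 338) [0.546 0.193 0.063] [77 33 13]
(347, 275) [ 0.562 -0.001  0.087] [72 30 12]
(462, 278) [0.358 0.081 0.052] [ 8 24 55]
(285, 390) [0.777 0.192 0.069] [3 3 3]
(276, 305) [ 0.682 -0.08   0.02 ] [103 105  98]
(407, 335) [0.519 0.088 0.06 ] [18 17 15]
(410, 298) [0.541 0.181 0.062] [69 36 22]
(431, 390) [ 0.537 -0.043  0.063] [82 41 24]
(308, 366) [0.342 0.042 0.056] [48 43 35]
(528, 300) [0.755 0.141 0.063] [23 23 17]
(516, 420) [ 0.675 -0.092  0.021] [107 105 102]
[198  52  31  32 370] [214.  74.] ((101.4925765991211, -931.0652465820312), (159.16737365722656, 132.7290802001953), 1.3506081104278564) [0.006 0.021 0.126]
[485  71  21  21 272] [495.  81.] ((-887.3781127929688, -30.670150756835938), (46.89736557006836, 65.71903991699219), 36.248291015625) [0.008 0.048 0.087]
[140  75  19  22 325] [149.  85.] ((455.9064025878906, -907.1229248046875), (75.1038818359375, 80.59444427490234), 31.090593338012695) [0.009 0.059 0.092]
[116  81  20  23 359] [126.  92.] ((570.5606079101562, -884.2989501953125), (82.2793197631836, 78.86688232421875), 28
[... 2940 characters left out ...]
330566406, 61.82062530517578), 35.16930389404297) [0.01  0.062 0.097]
[162 180  40  25 503] [182. 191.] ((306.0584411621094, 264.3451232910156), (86.15506744384766, 101.81732940673828), 63.29420852661133) [0.006 0.008 0.013]
[187 220  20  29 486] [196. 234.] ((338.9704284667969, 57.82706069946289), (49.991676330566406, 50.95866775512695), 29.953210830688477) [0.008 0.051 0.073]
[  19  235   91   78 4286] [ 65. 279.] ((3.6491737365722656, -13.585189819335938), (220.0760498046875, 198.77947998046875), 24.030506134033203) [0.008 0.027 0.127]
[319 246  22  66 769] [329. 274.] ((665.3416748046875, -111.74430084228516), (202.7903289794922, 41.70697784423828), 66.17939758300781) [0.008 0.018 0.023]
```

The rack measures 403x150 mm, centred near (0.540, 0.076), with yaw about -12°. Next are the tile positions in the rack frame, plus an enlarged crop.

```bash
cat >> m.py <<'E'
a=np.radians(-12.1); O=np.array([.5404,.0757,0]); RX=np.array([np.cos(a),np.sin(a),0]); RY=np.array([-RX[1],RX[0],0])
RM=np.stack([RX,RY,[0,0,1]],1)
def toW(p): return O+RM@np.array(p,float)
def tiles(data):
    for k,(f,W) in enumerate(data):
        L=(np.nan_to_num(W,nan=9)-O)@RM
        # points above the rails, within tile zone
        m=(abs(L[...,0])<.075)&(abs(L[...,1])<.18)&(L[...,2]>.072)&(L[...,2]<.13)
        n,l,s,c=cv2.connectedComponentsWithStats(m.astype(np.uint8))
        for i in range(1,n):
            if s[i,4]>20:
                q=L[l==i]; t=q[q[:,2]>np.percentile(q[:,2],85)]
                print(k,c[i].round(),s[i,4],"y",np.percentile(q[:,1],[2,98]).round(3),"x",np.percentile(q[:,0],[2,98]).round(3),"ztop",np.percentile(q[:,2],99).round(3),"topx",np.median(t[:,0]).round(3),"rgb",np.median(f[l==i],0))
E
python3 - <<'E'
from m import *
D=[(np.load(f"{n}0.npz")["f"],np.load(f"{n}0.npz")["W"]) for n in("scene","side")]
tiles(D)
for f,W in D:  # rack base edges & posts
    L=(np.nan_to_num(W,nan=9)-O)@RM
    m=(abs(L[...,0])<.1)&(abs(L[...,1])<.23)&(L[...,2]>.008)&(L[...,2]<.1)
    q=L[m]; print(np.percentile(q[:,:2],[.5,99.5],axis=0).round(4))
    p=q[(q[:,2]>.03)&(abs(q[:,1])>.18)]; print("posts",[ (p[(np.sign(p[:,0])==i)&(np.sign(p[:,1])==j)].mean(0).round(4)) for i in(-1,1) for j in(-1,1)])
f=D[0][0][140:270,190:310]; g=D[1][0][160:295,225:305]
b=lambda x:cv2.resize(np.clip(x.astype(float)*2,0,255).astype(np.uint8)[:,:,::-1],(400,500),interpolation=cv2.INTER_CUBIC)
cv2.imwrite("pics/crop.png",np.hstack([b(f),b(g)]))
E
```

```text
0 [217. 170.] 99 y [-0.148 -0.069] x [0.03  0.053] ztop 0.1 topx 0.047 rgb [88. 38. 15.]
0 [256. 185.] 229 y [-0.035  0.044] x [-0.049 -0.027] ztop 0.101 topx -0.044 rgb [12.  9.  5.]
0 [270. 207.] 282 y [0.071 0.15 ] x [-0.049 -0.026] ztop 0.1 topx -0.044 rgb [77. 33. 14.]
1 [256. 183.] 178 y [0.066 0.145] x [-0.052 -0.029] ztop 0.099 topx -0.047 rgb [68. 36. 22.]
1 [253. 209.] 208 y [-0.04   0.038] x [-0.052 -0.03 ] ztop 0.1 topx -0.047 rgb [25. 21. 17.]
1 [282. 243.] 262 y [-0.153 -0.074] x [0.027 0.05 ] ztop 0.1 topx 0.045 rgb [79.5 37.  21. ]
[[-0.0706 -0.1921]
 [ 0.0762  0.2014]]
posts [array([-0.0315, -0.1868,  0.0552]), array([-0.0322,  0.1971,  0.0551]), array([ 0.041 , -0.1865,  0.0507]), array([0.0393, 0.1975, 0.0547])]
[[-0.0749 -0.2006]
 [ 0.072   0.1942]]
posts [array([-0.0363, -0.1963,  0.0557]), array([-0.035 ,  0.1876,  0.0632]), array([ 0.0343, -0.1965,  0.056 ]), array([0.0345, 0.1873, 0.0602])]
```

View pics/crop.png

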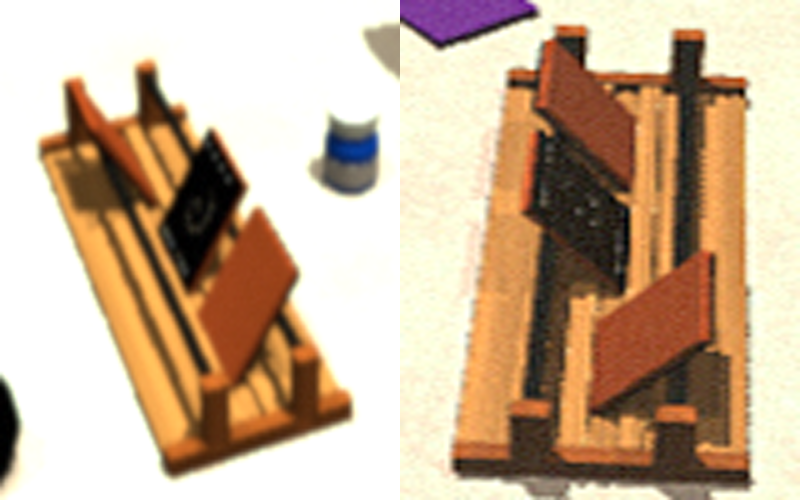

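The crop confirms it. tile_1 (terracotta side up) leans +x at rack y≈-0.111. tile_2 (terracotta side up) leans -x at y≈+0.108. tile_3 (black) is at y≈0.002. Tile tops measure about 100 mm high against 97 mm expected, and tile widths 79 mm. Pushing tile_1 first.

```bash
cat >> m.py <<'E'
from scipy.spatial.transform import Rotation as Rn
Q=Rn.from_matrix(np.stack([-RX,RY,[0,0,-1]],1)).as_quat()
def push(s,y):  # s=+1: tile leans to +x, push towards -x
    ctrl.move_to(toW([s*.09,y,.2]),Q)
    ctrl.move_straight(toW([s*.09,y,.088]),vel=.12)
    for x in(.06,.045,.03,.015,.004,-.007):
        ctrl.move_straight(toW([s*x,y,.088]),vel=.03)
        S=ctrl.get_state(); print(round(S["t"],2),x,(RM.T@(np.array(S["ee_pos"])-O)).round(4),(RM.T@S["ft_force"]).round(2))
    ctrl.hold(.3)
    ctrl.move_straight(toW([s*.0,y,.2]),vel=.12)
def snap(tag):
    D=[cam("scene"),cam("side")]; tiles(D)
    b=lambda x:cv2.resize(np.clip(x.astype(float)*2,0,255).astype(np.uint8)[:,:,::-1],(400,500),interpolation=cv2.INTER_CUBIC)
    cv2.imwrite(f"pics/{tag}.png",np.hstack([b(D[0][0][140:270,190:310]),b(D[1][0][160:295,225:305])]))
    print(ctrl.get_state()["t"])
E
python3 - <<'E'
from m import *
for s,y in((1,-.111),(-1,.108)): print([ctrl.ik(toW([s*x,y,z]),Q) is not None for x,z in((.09,.2),(.09,.088),(-.007,.088),(0,.2))])
ctrl.move_gripper(0,20)
push(1,-.111)
snap("a1")
E
```

```text
[True, True, True, True]
[True, True, True, True]
5.87 0.06 [ 0.0604 -0.111   0.0882] [ 0.94 -0.1   0.53]
6.52 0.045 [ 0.0448 -0.1109  0.0879] [ 0.37  0.87 -1.09]
7.17 0.03 [ 0.0299 -0.1109  0.0881] [-0.22 -0.97  0.79]
7.82 0.015 [ 0.015  -0.1109  0.0881] [-1.43  0.51  0.14]
8.33 0.004 [ 0.0039 -0.1109  0.0881] [ 0.54 -0.01 -0.24]
8.85 -0.007 [-0.0071 -0.1109  0.0881] [ 0.84 -0.02  0.44]
0 [242. 164.] 188 y [-0.149 -0.07 ] x [-0.049 -0.026] ztop 0.102 topx -0.043 rgb [11.  8.  5.]
0 [256. 185.] 230 y [-0.035  0.044] x [-0.05  -0.026] ztop 0.1 topx -0.044 rgb [11.  8.  5.]
0 [270. 207.] 284 y [0.07  0.149] x [-0.049 -0.026] ztop 0.1 topx -0.044 rgb [79. 34. 14.]
1 [255. 185.] 136 y [0.066 0.128] x [-0.052 -0.03 ] ztop 0.1 topx -0.047 rgb [73.5 37.  23. ]
1 [253. 209.] 208 y [-0.039  0.039] x [-0.052 -0.03 ] ztop 0.1 topx -0.047 rgb [26. 23. 18.]
1 [251. 241.] 251 y [-0.153 -0.074] x [-0.052 -0.03 ] ztop 0.102 topx -0.047 rgb [24. 20. 16.]
10.3333
```

View pics/a1.png

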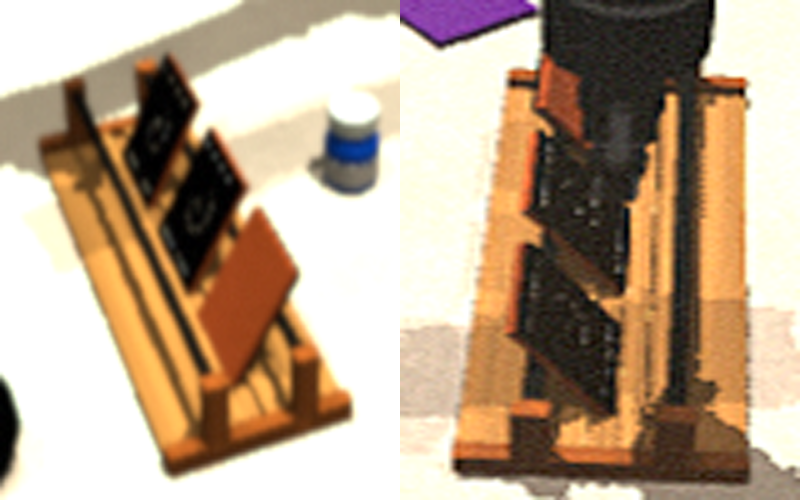

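tile_1 (left panel (160,130)) now leans on the near rail with its black face up, and the other two tiles haven't moved. tile_2 is next.

```bash
python3 - <<'E'
from m import *
push(-1,.108)
ctrl.move_to([.25,.55,.3],Q)
snap("a2")
E
```

```text
13.51 0.06 [-0.0603  0.108   0.0879] [-0.43  0.45 -0.31]
14.16 0.045 [-0.0449  0.1079  0.0879] [-0.76 -0.43  0.5 ]
14.81 0.03 [-0.03    0.1079  0.0879] [-0.79  0.56  0.34]
15.46 0.015 [-0.015   0.1079  0.0879] [-0.6   0.19 -0.41]
15.97 0.004 [-0.0039  0.1078  0.0879] [-0.65  0.54 -0.01]
16.49 -0.007 [0.0071 0.1079 0.0879] [-0.34  0.28 -0.45]
0 [242. 165.] 190 y [-0.149 -0.069] x [-0.049 -0.026] ztop 0.102 topx -0.043 rgb [13. 10.  7.]
0 [256. 185.] 231 y [-0.036  0.043] x [-0.049 -0.026] ztop 0.1 topx -0.044 rgb [11.  8.  5.]
0 [241. 214.] 146 y [0.071 0.15 ] x [0.03  0.053] ztop 0.102 topx 0.047 rgb [40.5 26.  14. ]
1 [283. 184.] 180 y [0.065 0.146] x [0.027 0.049] ztop 0.102 topx 0.045 rgb [22.  20.5 16. ]
1 [253. 209.] 202 y [-0.04  0.04] x [-0.052 -0.031] ztop 0.1 topx -0.047 rgb [25. 21. 18.]
1 [251. 241.] 254 y [-0.153 -0.074] x [-0.052 -0.029] ztop 0.103 topx -0.046 rgb [23. 20. 16.]
19.775
```

View pics/a2.png

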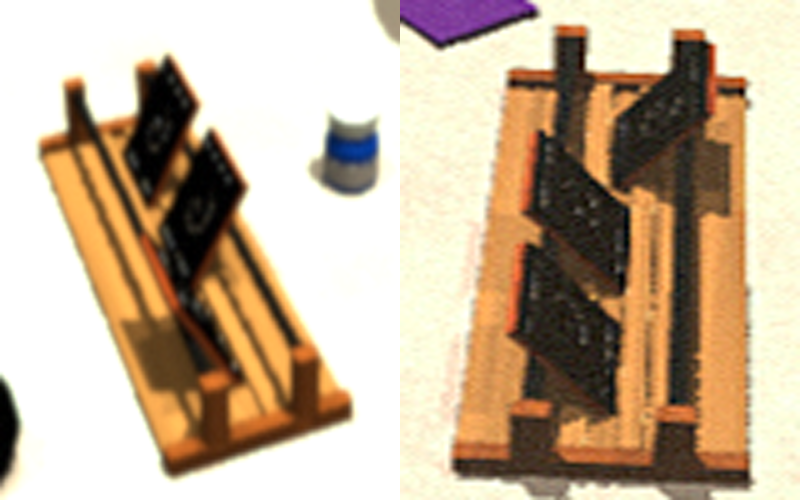

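All three tiles now show black face up. tile_2 (right panel (665,115)) leans on the far rail, and the jar and tile_3 are where they were. The arm is clear, so I'm handing in.

```bash
python3 -c "
from bench import ctrl
print(ctrl.close_job())"
```

```text
the job is handed in; nothing more can be done
None
```

I tipped tile_1 and tile_2 across the rack so both now lean black face up on the opposite rails, left tile_3, the vase, the jar and the brush alone, and handed the job in at about 20 s.

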